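# Load a display board into the test fixture's nest

### The arm

A 7-joint arm with a two-finger parallel gripper is mounted at the origin on the work surface. World frame = base frame: x ahead of the robot, y to its left, z up, the work surface at z = 0. Lengths are in m, angles in degrees, forces in N, time in s.
With the tool pointing down it reaches from about 0.4 to 0.85 m from the base axis. Payload 4.5 kg.
Tool frame: the origin (TCP) lies on the centre line of the jaws, within the pads' length; the fingertips stand 8 mm ahead of it and the grasp point (between the pads) lies 11 mm behind it; z points along the fingers, y is the line along which they close (so a half turn about z gives the same grasp; the last joint's range is limited). The gripper opens to 88 mm and grips with 3 to 60 N. Pads are 18 mm wide; open, the fingers measure 123 mm over their backs; the gripper's body (75 mm by 187 mm) begins 45 mm behind the grasp point.
Start: joints at [-68.766, 39.483, -11.15, 89.685, 9.013, 51.709, -12.324], TCP at [0.207, 0.59, 0.208] pointing down, gripper open.
Joint ranges: [-172.22, 172.22], [-26.19, 119.32], [-84.43, 86.54], [7.71, 146.69], [-57.33, 237.33], [2.42, 119.75], [-152.13, 152.13]. Speed limits (degrees/s): [147.25, 147.25, 180, 180, 180, 180, 180].

### API

Orientations are given as [roll, pitch, yaw] about the fixed x, y, z axes, in that order (R = Rz(yaw) Ry(pitch) Rx(roll)).
In Python, from plant import sense, get_image, job_done gives the robot as it stands.
- The arm moves only by the tool step_arm, never from a script. Its argument "increments" is a list that holds one entry, the list of rows, each a list of 7 numbers: the turn, a rotation vector about the world's x, y, z in units of 6 degrees (1.0 is 6 degrees), then the shift along the world's x, y, z in units of 30 mm (1.0 is 30 mm), then the opening, from 0 (shut) to 1 (fully open). In form: [[[rx, ry, rz, dx, dy, dz, claw], ...]]. A call has 1 to 12 rows; each row is the pose to reach, as a shift and turn from the pose commanded when the call began; what a row does not reach only later rows make up. A row lasts 1/10 s, in which the tool goes at most 50 mm and 8.59 degrees, less where a joint would pass 70% of its speed; a pose out of reach is approached as far as the arm can. A call with a gripper value outside its range is refused whole. The fingers move at their own pace and stop on an object; "squeeze" is the grip in N (left out, the last holds). Time passes only in rows, so rows that repeat a pose let the fingers close. It gives the time, the measured TCP pose, the force, the opening and the grip force at its end, in the units of the state.
- sense(): the state, without advancing time (a new reading comes with each control period).
- get_image(name): name is "side" or "top" or "wrist"; returns a dict with "img" (400x640x3 uint8, red, green, blue), "fx", "fy", "cx", "cy" (pixels), "R" (3x3) and "t" (3): a world point X has camera coordinates R X + t. Camera axes: x right, y down, z forward; pixel columns grow to the right and rows downward; lengths in m; the calibration is good to about 2 mm. A picture is of the moment at which its call begins. There is no depth.
- job_done(): hands the job in; it is judged then, once.
The state is a dict: "time": time; "joint_positions": joint angles; "joint_velocities": joint speeds; "tau": joint torques, N m; "tcp_pos": TCP position; "ee_rot": TCP orientation; "wrist_force": force on the tool from outside, world axes, zero at the start; "wrist_torque": the same for the moment, N m; "width": opening from 0.0 (shut) to 1.0 (fully open); "grasp_force": force on a finger pad.
Only numpy, scipy, OpenCV 4.12 (cv2) and the standard library are available. Lean on these libraries where they do the work, as an engineer would, in place of code of your own. Each camera call takes 0.05 s, during which the arm holds its last target. There are 200 camera calls.

### The job

Take the heat sink that was left in the nest of the test fixture and stand it, fins up, on the floor of the grey parts tray. Then slide the display board along the fixture's deck, without lifting or tipping it, until it drops into the nest and lies flat and square on the nest floor. Leave the meter, jar, screwdriver and spool where they are.

Things in the scene. Friction and masses are not known exactly. Their poses are not given: they have to be found in the camera images.
- fixture: Fixed aluminium test fixture, 290 mm (its x) by 480 mm (its y). Origin on the table top. Its +y runs along the loading lane (centre line x = 0) towards the nest. The flat deck, 22 mm above the table, spans y = -250 to +85 mm, x = -145 to +145 mm. Four steel pillars, 18 mm thick, rising 60 mm above the deck, stand at x = +-130 mm, y = -235 and +210 mm.
- mouth (a point): Mouth of the nest: middle of the deck's edge, fixture (0, 85, 22) mm, axes as the fixture's. Here the deck ends in a sharp 6 mm step down to the nest floor. Steel rails 12 mm thick, tops 10 mm above the deck, make a funnel over the 40 mm before it: inner faces at x = +-66 mm where it begins (y = 45 on the fixture), +-52 mm at the step.
- nest (a point): Centre of the nest floor, fixture (0, 147, 16) mm, axes as the fixture's. The nest is a pocket 104 mm wide (x) by 124 mm along the lane (y), floor 6 mm below the deck. Steel rails on both x sides and an end wall on the +y side, tops 16 mm above its floor; on the -y side it is open to the deck over the step.
- board_centre (a point): Centre (half-way up) of the loose display board: a flat block 100 mm (its x) by 120 mm (its y) by 16 mm high, green circuit board in a black carrier, dark display windows on top, 0.2 to 0.4 kg. It starts flat on the deck's loading end, off the centre line and turned, its +y roughly towards the nest. Seated, this point is 8 mm above the nest floor and its top is level with the rails.
- board: The same display board; origin at the centre of its underside, axes as above.
- sink_centre (a point): Centre of the loose aluminium heat sink: 70 mm (its x) by 40 mm (its y) by 45 mm high, fins upright and running along x, about 0.22 kg. This point is half-way up (22.5 mm above its underside). It starts standing in the nest at any yaw; grasp it across its 40 mm width.
- sink: The same heat sink; origin at the centre of its underside.
- tray_floor (a point): Centre of the inner floor (4 mm above the table) of the fixed grey open tray, 150 mm (its x) by 130 mm (its y) by 30 mm high outside, walls 4 mm thick; axes are the tray's.
- meter: Bystander: loose black multimeter lying flat, 150 x 75 x 36 mm, origin at the centre of its underside, long side along its x.
- flux: Bystander: loose jar standing on the deck beside the lane, on the fixture's +x side just before the funnel, 60 mm diameter, 90 mm high, origin at the centre of its underside.
- driver: Bystander: loose screwdriver lying on the fixture beside the nest, on its -x side, handle nearest the loading end, 190 mm long along its x, origin near its middle.
- spool: Bystander: loose grey spool standing upright, 64 mm diameter, 50 mm high, origin at the centre of its underside.

How it is judged:
By the outcome, as a careful person would: the job done as asked, in the order asked, and still so for the second after the job is handed in, with the robot touching nothing.
It also fails if it takes over 72 s, if anything falls off the work surface, if the arm or the gripper's body presses on something with over 40 N, if the wrist force passes 120 N, or if a joint passes its speed limit or range.

## Working session

There is one attempt and no reset: what is moved stays moved. The work goes in short steps, Python scripts to look and compute and a tool call to move; the robot and the scene stay as the last step left them, time stands still between calls to the robot, and variables do not carry over. Pictures are saved under pics/ and viewed, at most 10 in all, crops included, and the job is handed in when it is done.

Besides the shell and the picture viewer there is one more tool, called after "Emit:" as a command line: name --argument value ..., lists and objects as JSON in quotes. step_arm: Moves the arm, as the interface text tells. Its arguments: {"type":"object","properties":{"increments":{"type":"array"},"squeeze":{"type":"number"}},"required":["increments"]}

```bash
mkdir -p pics; python3 - <<'E'
from plant import sense,get_image
import cv2
for n in ("top","side"):
    d=get_image(n); cv2.imwrite(f"pics/{n}0.png",cv2.resize(d["img"][:,:,::-1],(800,500),interpolation=cv2.INTER_CUBIC))
    print(n,d["fx"],d["fy"],d["cx"],d["cy"],d["R"],d["t"])
s=sense(); print(s["tcp_pos"],s["ee_rot"],s["width"],s["time"])
E
```

```text
top 499.8856220946665 499.8856220946665 314.448330486616 188.70879000093447 [[-0.00830396 -0.99989036 -0.01226025]
 [-0.99810013  0.0090364  -0.0609465 ]
 [ 0.0610506   0.01173086 -0.99806573]] [-0.00534075  0.57374331  1.45602191]
side 496.66932004645946 496.66932004645946 307.026978743204 203.12102476446353 [[-0.98060601 -0.19515934  0.01801916]
 [-0.15903008  0.73857993 -0.65514053]
 [ 0.1145482  -0.64530033 -0.75529212]] [0.57368851 0.15571823 1.2887535 ]
[0.20635568 0.58927521 0.20688631] [-1.79903495e+02  6.68407187e-03  1.60709201e+02] 1.0014203444960952 0.1
```

View pics/top0.png

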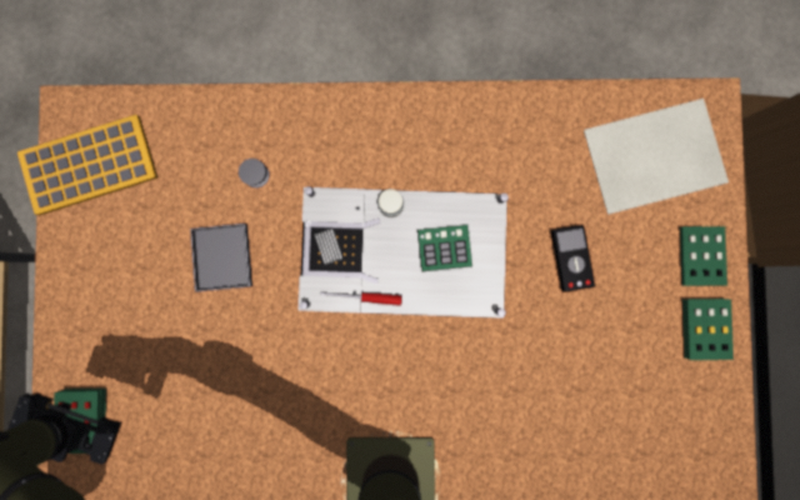

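View pics/side0.png

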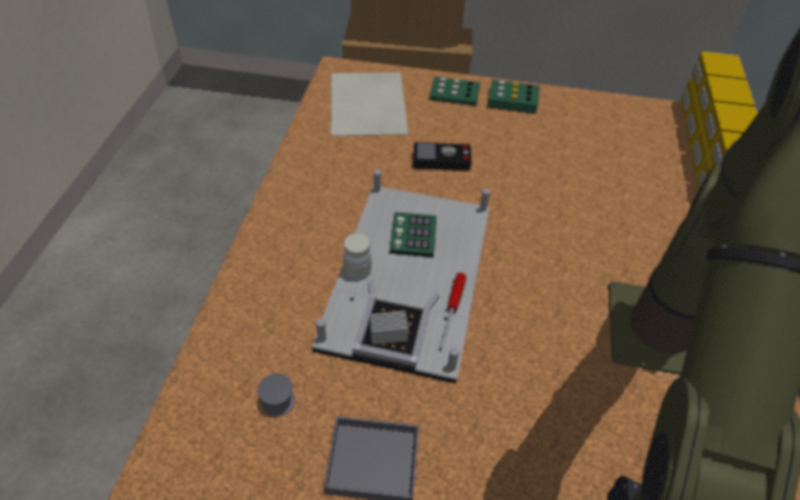

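The top view shows the fixture at (300–507, 188–318), with the sink in the nest at (330, 247), the board at (445, 247) and the tray at (222, 257). The side view agrees. I'll take an enlarged crop next.

```bash
cat > h.py <<'E'
import numpy as np,cv2
from plant import sense,get_image
def ray(d,uv,z):
    "pixel(s) -> world point on plane z"
    R,t=np.array(d["R"]),np.array(d["t"]); uv=np.atleast_2d(uv).astype(float)
    r=np.c_[(uv[:,0]-d["cx"])/d["fx"],(uv[:,1]-d["cy"])/d["fy"],np.ones(len(uv))]@R
    c=-R.T@t; z=np.broadcast_to(z,len(uv))
    return c+r*((z-c[2])/r[:,2])[:,None]
def proj(d,X):
    p=np.atleast_2d(X)@np.array(d["R"]).T+d["t"]
    return np.c_[d["fx"]*p[:,0]/p[:,2]+d["cx"],d["fy"]*p[:,1]/p[:,2]+d["cy"]]
def crop(d,x,y,w,h,s,f):
    cv2.imwrite(f,cv2.resize(d["img"][y:y+h,x:x+w,::-1],None,fx=s,fy=s,interpolation=cv2.INTER_CUBIC))
E
python3 - <<'E'
from h import *
crop(get_image("top"),145,135,265,125,3,"pics/topc.png")
E
```

```text
(no output)
```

View pics/topc.png

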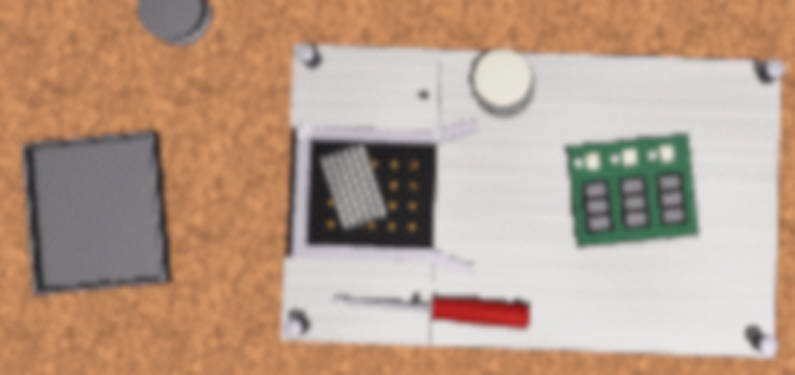

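```bash
python3 - <<'E'
from h import *
d=get_image("top")
o={"fix":([(295,44),(781,60),(775,357),(282,341)],.022),"sink":([(320,155),(362,145),(387,215),(345,229)],.061),
"board":([(566,147),(687,134),(698,235),(578,246)],.038),"tray":([(25,146),(155,132),(170,281),(37,293)],.03),
"nest":([(308,138),(437,142),(433,248),(307,246)],.016),"jar":([(501,78)],.112),"drv":([(433,309),(528,313),(335,297)],.03)}
for k,(p,z) in o.items():
    w=ray(d,(np.array(p)+.5)/3-.5+[145,135],z)[:,:2]
    print(k,w.mean(0).round(4),w.round(3).tolist())
    if len(w)==4:
        e=np.roll(w,-1,0)-w; print("  len",np.linalg.norm(e,axis=1).round(3),"ang",np.degrees(np.arctan2(e[:,1],e[:,0])).round(1))
E
```

```text
fix [ 0.5365 -0.0329] [[0.692, 0.2], [0.671, -0.278], [0.382, -0.266], [0.401, 0.213]]
  len [0.478 0.29  0.479 0.291] ang [-92.5 177.7  87.7  -2.5]
sink [0.5496 0.138 ] [[0.579, 0.17], [0.589, 0.13], [0.522, 0.106], [0.509, 0.146]]
  len [0.041 0.071 0.042 0.075] ang [ -77.1 -160.5  107.9   18.6]
board [ 0.544  -0.1291] [[0.587, -0.066], [0.598, -0.183], [0.5, -0.192], [0.491, -0.076]]
  len [0.118 0.098 0.116 0.096] ang [ -84.4 -174.7   94.8    6.3]
tray [0.5271 0.3925] [[0.593, 0.463], [0.606, 0.336], [0.46, 0.32], [0.45, 0.45]]
  len [0.128 0.146 0.13  0.144] ang [ -84.4 -173.9   94.7    5.3]
nest [0.5442 0.1258] [[0.599, 0.188], [0.594, 0.061], [0.49, 0.065], [0.493, 0.189]]
  len [0.127 0.104 0.124 0.106] ang [-92.3 177.5  88.6  -0.5]
jar [ 0.6457 -0.0044] [[0.646, -0.004]]
drv [0.4336 0.0657] [[0.431, 0.065], [0.426, -0.027], [0.443, 0.16]]
```

Emit:
step_arm --increments '[[[0, 0, 6.4, 11.4, -15.1, -1.5, 1], [0, 0, 6.4, 11.4, -15.1, -1.5, 1], [0, 0, 6.4, 11.4, -15.1, -1.5, 1], [0, 0, 6.4, 11.4, -15.1, -1.5, 1], [0, 0, 6.4, 11.4, -15.1, -1.5, 1], [0, 0, 6.4, 11.4, -15.1, -1.5, 1], [0, 0, 6.4, 11.4, -15.1, -1.5, 1], [0, 0, 6.4, 11.4, -15.1, -1.5, 1], [0, 0, 6.4, 11.4, -15.1, -1.5, 1], [0, 0, 6.4, 11.4, -15.1, -1.5, 1], [0, 0, 6.4, 11.4, -15.1, -1.5, 1], [0, 0, 6.4, 11.4, -15.1, -1.5, 1]]]'

```text
time: 1.4
tcp_pos: [0.5514, 0.1301, 0.1617]
ee_rot: [-179.8, -0.0, -161.4]
wrist_force: [-0.3, -0.5, -0.4]
width: 1.0
grasp_force: 0.0
```

```bash
python3 - <<'E'
from h import *
d=get_image("wrist"); crop(d,0,0,640,400,1.25,"pics/w1.png")
s=sense(); print(s["joint_positions"],s["tcp_pos"])
p=proj(d,[[.5496,.138,.061],[.579,.17,.061],[.589,.13,.061],[.522,.106,.061],[.509,.146,.061]]); print((p*1.25).round())
E
```

```text
[ -3.32127347  40.02341577 -24.86915187 102.18850582  23.74542326
  43.07150194  67.8165651 ] [0.55230852 0.12878498 0.16152297]
[[407. 246.]
 [433. 293.]
 [381. 289.]
 [378. 198.]
 [436. 199.]]
```

View pics/w1.png

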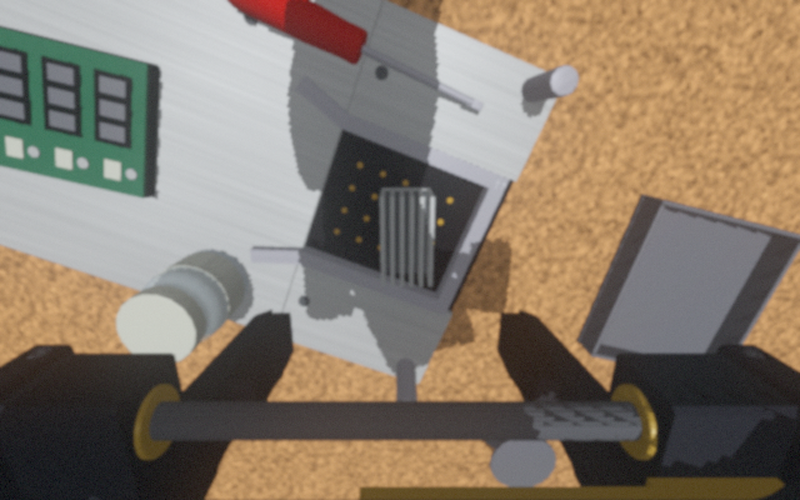

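The wrist view shows the sink top at (380–436, 188–287), so it sits about 4 mm further towards −x than I measured. I'll go down in part and check tracking.

Emit:
step_arm --increments '[[[0, 0, 0, -0.1, 0, -1, 1], [0, 0, 0, -0.1, 0, -1.6, 1], [0, 0, 0, -0.1, 0, -1.6, 1], [0, 0, 0, -0.1, 0, -1.6, 1]]]'

```text
time: 1.85
tcp_pos: [0.5453, 0.1377, 0.1149]
ee_rot: [180.0, -0.0, -160.8]
wrist_force: [0.1, 0.6, 1.1]
width: 0.998
grasp_force: 0.0
```

Emit:
step_arm --increments '[[[0, 0, 0, 0, 0, -1, 0.8], [0, 0, 0, 0, 0, -2, 0.8], [0, 0, 0, 0, 0, -2.35, 0.8], [0, 0, 0, 0, 0, -2.35, 0.8], [0, 0, 0, 0, 0, -2.35, 0.3], [0, 0, 0, 0, 0, -2.35, 0.3], [0, 0, 0, 0, 0, -2.35, 0.3], [0, 0, 0, 0, 0, -2.35, 0.3], [0, 0, 0, 0, 0, -2.35, 0.3], [0, 0, 0, 0, 0, -2.35, 0.3]]]' --squeeze 25

```text
time: 2.85
tcp_pos: [0.5456, 0.1369, 0.0443]
ee_rot: [180.0, 0.0, -160.9]
wrist_force: [-0.5, -0.7, 0.4]
width: 0.303
grasp_force: 0.0
```

```bash
python3 - <<'E'
from h import *
a=get_image("wrist");t=get_image("top")
i=cv2.resize(t["img"][160:240,220:320],(500,400),interpolation=3)
o=np.hstack([cv2.resize(a["img"],(640,400))[:, 170:470],i]); cv2.imwrite("pics/w2.png",o[:,:,::-1])
s=sense();print(s["width"],s["grasp_force"])
E
```

```text
0.29823931391656494 0.0
```

View pics/w2.png

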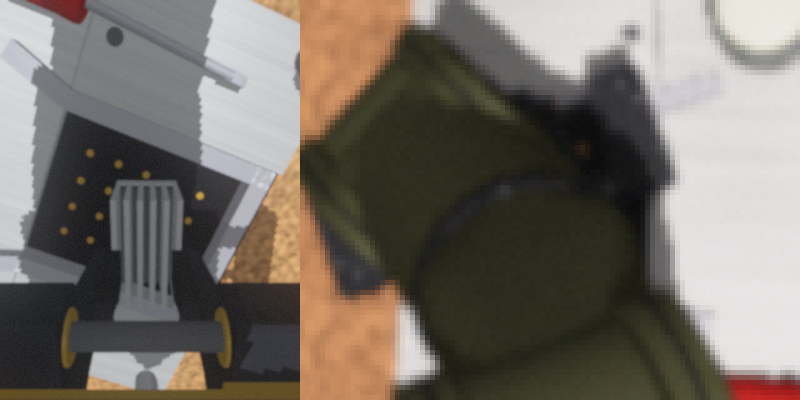

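```bash
python3 - <<'E'
from h import *
from scipy.spatial.transform import Rotation as Ro
a=get_image("wrist"); s=sense()
M=Ro.from_euler("xyz",s["ee_rot"],degrees=True).as_matrix(); T=np.array(s["tcp_pos"])
print(a["fx"],s["tau"],s["wrist_force"],"cam in tool",(M.T@(-a["R"].T@a["t"]-T)).round(3))
for z in (.008,-.011,-.03):
    print(z,proj(a,[T+M@[x,y,z] for x in (-.009,.009) for y in (-.013,.013)]).round().tolist())
u=np.array([np.cos(np.radians(19.3)),np.sin(np.radians(19.3)),0]);v=np.array([-u[1],u[0],0])
for h in (.061,.016): print(h,proj(a,[np.array([.5458,.137,h])+i*.035*u+j*.02*v for i in(-1,1) for j in (-1,1)]).round().tolist())
crop(a,170,150,300,250,2.4,"pics/w3.png")
E
```

```text
308.9117508902627 [ 1.20797221e-02 -5.23193264e+01 -3.10785614e+00 -7.95461297e+00
 -5.80566935e-03  7.60709401e-02  2.29311927e-04] [-0.56780107 -0.07582287  0.82984385] cam in tool [ 0.084 -0.001 -0.177]
0.008 [[297.0, 250.0], [336.0, 250.0], [297.0, 225.0], [337.0, 225.0]]
-0.011 [[295.0, 264.0], [338.0, 264.0], [295.0, 237.0], [339.0, 237.0]]
-0.03 [[293.0, 281.0], [341.0, 281.0], [292.0, 252.0], [342.0, 252.0]]
0.061 [[280.0, 198.0], [354.0, 198.0], [285.0, 307.0], [350.0, 307.0]]
0.016 [[287.0, 179.0], [346.0, 178.0], [290.0, 269.0], [343.0, 269.0]]
```

View pics/w3.png

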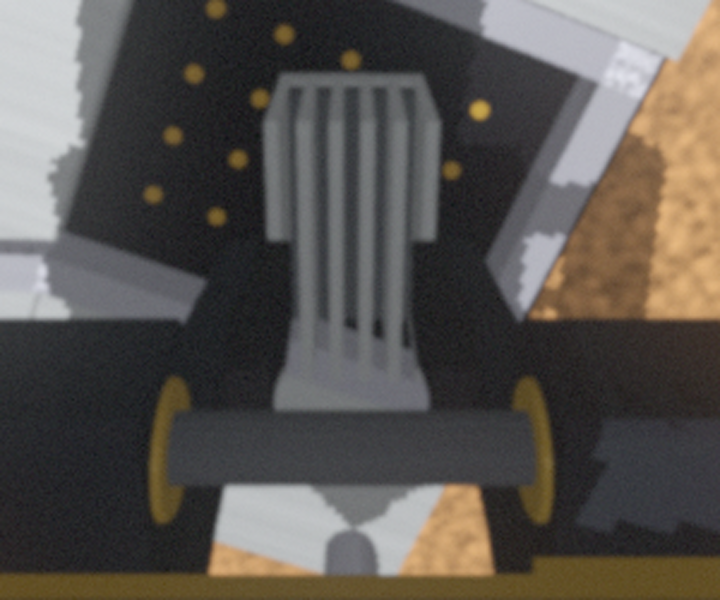

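The pictures show the fingers above the sink's top, at about (291–342, 250), with the sink undisturbed. The fingertips seem to sit higher than I assumed. I'll open to 0.62, go 15 mm lower and watch the force.

Emit:
step_arm --increments '[[[0, 0, 0, 0, 0, 0.1, 0.62], [0, 0, 0, 0, 0, 0.1, 0.62], [0, 0, 0, 0, 0, 0.1, 0.62], [0, 0, 0, 0, 0, 0, 0.62], [0, 0, 0, 0, 0, -0.1, 0.62], [0, 0, 0, 0, 0, -0.2, 0.62], [0, 0, 0, 0, 0, -0.3, 0.62], [0, 0, 0, 0, 0, -0.4, 0.62], [0, 0, 0, 0, 0, -0.5, 0.62], [0, 0, 0, 0, 0, -0.5, 0.62]]]'

```text
time: 4.0
tcp_pos: [0.5452, 0.1368, 0.0287]
ee_rot: [180.0, -0.0, -160.9]
wrist_force: [0.0, 0.2, -0.2]
width: 0.622
grasp_force: 0.0
```

Emit:
step_arm --increments '[[[0, 0, 0, 0, 0, 0, 0.35], [0, 0, 0, 0, 0, 0, 0.35], [0, 0, 0, 0, 0, 0, 0.35], [0, 0, 0, 0, 0, 0, 0.35], [0, 0, 0, 0, 0, 0, 0.35]]]' --squeeze 25

```text
time: 4.5
tcp_pos: [0.5464, 0.1365, 0.0305]
ee_rot: [-179.9, 0.1, -160.9]
wrist_force: [-0.4, -2.2, 10.7]
width: 0.352
grasp_force: 11.0
```

```bash
python3 - <<'E'
from h import *
a=get_image("wrist");t=get_image("side")
p=proj(t,[[.5458,.137,.05]])[0].astype(int);x,y=p
i=cv2.resize(t["img"][y-50:y+50,x-60:x+60],(480,400),interpolation=3)
cv2.imwrite("pics/w4.png",np.hstack([a["img"][:,170:470],i])[:,:,::-1])
s=sense();print(p,s["width"],s["grasp_force"],s["wrist_force"],s["tcp_pos"])
E
```

```text
[312 258] 0.35187870704392166 11.052727361675352 [-0.75789808 -1.12287943 10.50101474] [0.5464066  0.13645903 0.0305314 ]
```

View pics/w4.png

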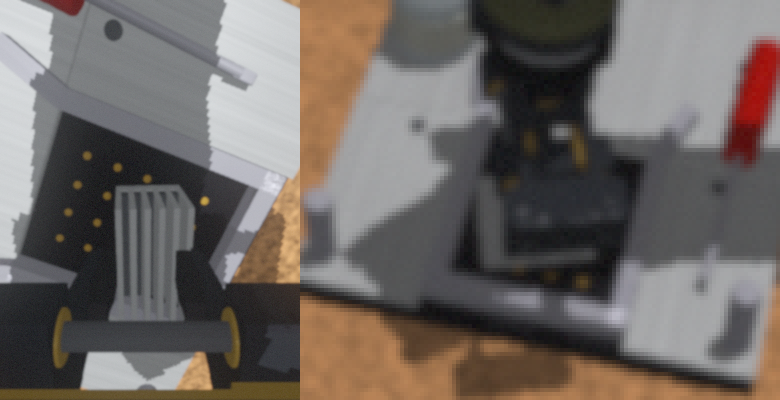

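The wrist view shows the sink shifted a few mm and pinched only by its top edge. The tips are short of where I assumed, so I'll open and go deeper while watching the force.

Emit:
step_arm --increments '[[[0, 0, 0, 0, 0, 0.1, 0.7], [0, 0, 0, 0, 0, 0.1, 0.7], [0, 0, 0, 0, 0, 0.1, 0.7], [0, 0, 0, 0, 0, 0.1, 0.7], [0, 0, 0, 0, 0, 0, 0.7], [0, 0, 0, 0, 0, -0.1, 0.7], [0, 0, 0, 0, 0, -0.2, 0.7], [0, 0, 0, 0, 0, -0.3, 0.7], [0, 0, 0, 0, 0, -0.3, 0.7]]]'

```text
time: 5.5
tcp_pos: [0.5451, 0.1368, 0.0196]
ee_rot: [180.0, -0.1, -160.9]
wrist_force: [-0.2, 0.1, 0.1]
width: 0.7
grasp_force: 0.0
```

```bash
python3 - <<'E'
from h import *
a=get_image("wrist");crop(a,150,130,320,250,2.4,"pics/w5.png")
s=sense();print(s["width"],s["grasp_force"],s["wrist_force"],s["tcp_pos"])
E
```

```text
0.6994363657691275 0.0 [ 1.10912921 -0.01011925 -0.39188945] [0.54529768 0.13688064 0.01981884]
```

View pics/w5.png

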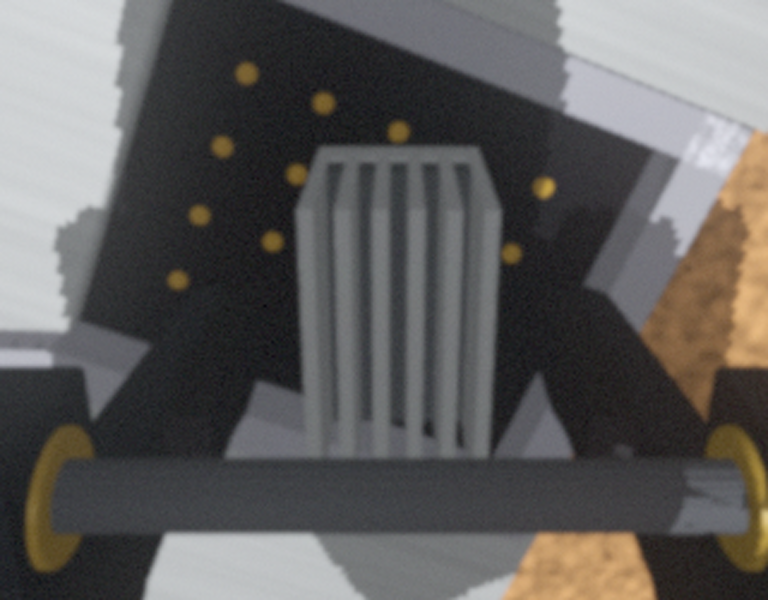

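The sink is upright and centred between the fingers at crop (295–500, 145–460). Closing now.

Emit:
step_arm --increments '[[[0, 0, 0, 0, 0, 0, 0.35], [0, 0, 0, 0, 0, 0, 0.35], [0, 0, 0, 0, 0, 0, 0.35], [0, 0, 0, 0, 0, 0, 0.35], [0, 0, 0, 0, 0, 0, 0.35], [0, 0, 0, 0, 0, 0, 0.35]]]' --squeeze 25

```text
time: 6.15
tcp_pos: [0.5456, 0.1369, 0.0203]
ee_rot: [180.0, 0.0, -160.9]
wrist_force: [1.4, -0.6, 1.9]
width: 0.45
grasp_force: 25.0
```

Emit:
step_arm --increments '[[[0, 0, 0, 0, 0, 0.6, 0.35], [0, 0, 0, 0, 0, 1.5, 0.35], [0, 0, 0, 0, 0, 2.4, 0.35], [0, 0, -0.6, -0.1, 1, 2.5, 0.35], [0, 0, -1.2, -0.3, 2.4, 2.5, 0.35], [0, 0, -1.8, -0.4, 3.8, 2.5, 0.35], [0, 0, -2.35, -0.5, 5.2, 2.5, 0.35], [0, 0, -2.35, -0.6, 6.6, 2.5, 0.35], [0, 0, -2.35, -0.6, 7.8, 2.5, 0.35], [0, 0, -2.35, -0.6, 8.5, 2.5, 0.35], [0, 0, -2.35, -0.6, 8.5, 2.5, 0.35], [0, 0, -2.35, -0.6, 8.5, 2.5, 0.35]]]'

```text
time: 7.35
tcp_pos: [0.5269, 0.391, 0.0943]
ee_rot: [-179.9, -0.1, -175.0]
wrist_force: [0.7, 0.2, -3.0]
width: 0.451
grasp_force: 25.0
```

Emit:
step_arm --increments '[[[0, 0, 0, 0, 0.05, -1, 0.35], [0, 0, 0, 0, 0.05, -2, 0.35], [0, 0, 0, 0, 0.05, -2.5, 0.35], [0, 0, 0, 0, 0.05, -2.65, 0.35], [0, 0, 0, 0, 0.05, -2.75, 0.35], [0, 0, 0, 0, 0.05, -2.82, 0.35], [0, 0, 0, 0, 0.05, -2.82, 0.35]]]'

```text
time: 8.05
tcp_pos: [0.5281, 0.3938, 0.0114]
ee_rot: [179.9, 0.1, -175.0]
wrist_force: [-0.6, 0.8, -2.3]
width: 0.454
grasp_force: 25.0
```

Emit:
step_arm --increments '[[[0, 0, 0, 0, 0, -0.04, 0.35], [0, 0, 0, 0, 0, -0.08, 0.35], [0, 0, 0, 0, 0, -0.08, 0.35], [0, 0, 0, 0, 0, -0.08, 0.35]]]'

```text
time: 8.45
tcp_pos: [0.5277, 0.3936, 0.0083]
ee_rot: [180.0, 0.0, -175.0]
wrist_force: [0.1, 0.3, -1.4]
width: 0.452
grasp_force: 25.0
```

Emit:
step_arm --increments '[[[0, 0, 0, 0, 0, -0.03, 0.35], [0, 0, 0, 0, 0, -0.03, 0.35], [0, 0, 0, 0, 0, -0.03, 0.6], [0, 0, 0, 0, 0, -0.03, 0.6], [0, 0, 0, 0, 0, -0.03, 0.6], [0, 0, 0, 0, 0, 0.5, 0.6], [0, 0, 0, 0, 0, 1.5, 0.6], [0, 0, 0, 0, 0, 3, 0.6], [0, 0, 0, 0, 0, 4, 0.6], [0, 0, 0, 0, 0, 4, 0.6]]]'

```text
time: 9.45
tcp_pos: [0.5303, 0.3962, 0.1344]
ee_rot: [179.6, 0.5, -175.0]
wrist_force: [0.3, 0.4, -0.3]
width: 0.599
grasp_force: 0.0
```

Emit:
step_arm --increments '[[[0, 0, -1.2, 3.3, -17.85, 0.7, 0.85], [0, 0, -1.2, 3.3, -17.85, 0.7, 0.85], [0, 0, -1.2, 3.3, -17.85, 0.7, 0.85], [0, 0, -1.2, 3.3, -17.85, 0.7, 0.85], [0, 0, -1.2, 3.3, -17.85, 0.7, 0.85], [0, 0, -1.2, 3.3, -17.85, 0.7, 0.85], [0, 0, -1.2, 3.3, -17.85, 0.7, 0.85], [0, 0, -1.2, 3.3, -17.85, 0.7, 0.85], [0, 0, -1.2, 3.3, -17.85, 0.7, 0.85], [0, 0, -1.2, 3.3, -17.85, 0.7, 0.85], [0, 0, -1.2, 3.3, -17.85, 0.7, 0.85], [0, 0, -1.2, 3.3, -17.85, 0.7, 0.85]]]'

```text
time: 10.65
tcp_pos: [0.626, -0.1531, 0.1488]
ee_rot: [-179.6, 0.0, 177.1]
wrist_force: [-0.1, -0.7, 0.3]
width: 0.849
grasp_force: 0.0
```

Emit:
step_arm --increments '[[[0, 0, 0, 0, 0, -1, 0.85], [0, 0, 0, 0, 0, -2, 0.85], [0, 0, 0, 0, 0, -3, 0.85], [0, 0, 0, 0, 0, -3.6, 0.85], [0, 0, 0, 0, 0, -3.6, 0.85], [0, 0, 0, 0, 0, -3.6, 0.85]]]'

```text
time: 11.25
tcp_pos: [0.6266, -0.1415, 0.0415]
ee_rot: [180.0, -0.0, 177.8]
wrist_force: [0.3, -1.0, 0.5]
width: 0.847
grasp_force: 0.0
```

Emit:
step_arm --increments '[[[0, 0, 0, 0, 0, -0.5, 0.85], [0, 0, 0, 0, 0, -0.8, 0.85], [0, 0, 0, 0, 0, -0.9, 0.85], [0, 0, 0, 0, 0, -1.0, 0.85], [0, 0, 0, 0, 0, -1.0, 0.85]]]'

```text
time: 11.75
tcp_pos: [0.6264, -0.1421, 0.0109]
ee_rot: [180.0, -0.0, 177.8]
wrist_force: [0.1, -0.9, -0.4]
width: 0.848
grasp_force: 0.0
```

```bash
python3 - <<'E'
from h import *
a=get_image("wrist");crop(a,0,0,640,400,1.25,"pics/w6.png")
s=sense();print(s["wrist_force"],s["tcp_pos"],s["ee_rot"])
E
```

```text
[ 0.84539419  0.43073153 -0.80010575] [ 0.62655315 -0.14207395  0.01114169] [ 1.79994759e+02 -4.54810937e-04  1.77802634e+02]
```

View pics/w6.png

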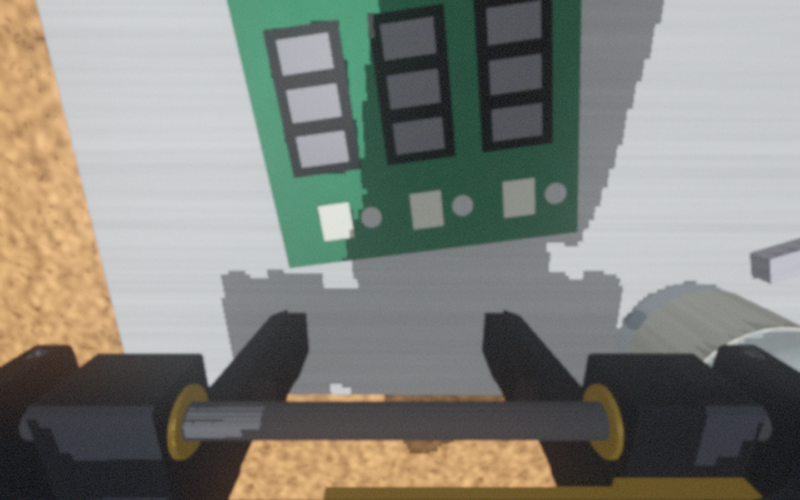

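The board's near edge runs from (290, 266) to (577, 232), with the fingers at u≈290 and 500. I'll shift 6 mm toward +y, narrow the opening, and feel for the deck.

Emit:
step_arm --increments '[[[0, 0, 0, 0, 0.2, 0, 0.68], [0, 0, 0, 0, 0.2, -0.06, 0.68], [0, 0, 0, 0, 0.2, -0.12, 0.68], [0, 0, 0, 0, 0.2, -0.15, 0.68], [0, 0, 0, 0, 0.2, -0.15, 0.68]]]'

```text
time: 12.3
tcp_pos: [0.6264, -0.1363, 0.0065]
ee_rot: [-180.0, -0.0, 177.8]
wrist_force: [-0.7, -0.3, -0.5]
width: 0.68
grasp_force: 0.0
```

Emit:
step_arm --increments '[[[0, 0, 0, 0, 0, -0.05, 0.68], [0, 0, 0, 0, 0, -0.1, 0.68], [0, 0, 0, 0, 0, -0.1, 0.68]]]'

```text
time: 12.6
tcp_pos: [0.6263, -0.1361, 0.0034]
ee_rot: [180.0, -0.0, 177.8]
wrist_force: [0.7, 0.1, -0.1]
width: 0.68
grasp_force: 0.0
```

Emit:
step_arm --increments '[[[0, 0, 0, 0, 0, -0.05, 0.68], [0, 0, 0, 0, 0, -0.1, 0.68], [0, 0, 0, 0, 0, -0.1, 0.68]]]'

```text
time: 12.9
tcp_pos: [0.6263, -0.1361, 0.0004]
ee_rot: [180.0, -0.0, 177.8]
wrist_force: [-0.7, 0.4, 0.9]
width: 0.686
grasp_force: 0.0
```

Emit:
step_arm --increments '[[[0, 0, 0, 0, 0, -0.05, 0.68], [0, 0, 0, 0, 0, -0.1, 0.68], [0, 0, 0, 0, 0, -0.1, 0.68]]]'

```text
time: 13.2
tcp_pos: [0.6263, -0.1361, -0.0026]
ee_rot: [180.0, -0.0, 177.8]
wrist_force: [0.4, 0.2, 0.1]
width: 0.679
grasp_force: 0.0
```

Emit:
step_arm --increments '[[[0, 0, 0, -0.4, 0.02, 0, 0.68], [0, 0, 0, -0.6, 0.03, 0, 0.68], [0, 0, 0, -0.75, 0.03, 0, 0.68], [0, 0, 0, -0.9, 0.04, 0, 0.68], [0, 0, 0, -1.05, 0.04, 0, 0.68], [0, 0, 0, -1.15, 0.05, 0, 0.68], [0, 0, 0, -1.2, 0.05, 0, 0.68], [0, 0, 0, -1.2, 0.05, 0, 0.68]]]'

```text
time: 14.0
tcp_pos: [0.5904, -0.1345, -0.0023]
ee_rot: [180.0, -0.0, 177.8]
wrist_force: [-1.0, -0.7, 0.1]
width: 0.679
grasp_force: 0.1
```

```bash
cat >> h.py <<'E'
O=np.array([.5369,-.0229]); A=np.radians(-2.4); F=np.array([[np.cos(A),-np.sin(A)],[np.sin(A),np.cos(A)]])
def fx(w): return (np.atleast_2d(w)[:,:2]-O)@F      # world -> fixture xy
def board(cam,z=.038,show=True):
    d=get_image(cam); h=cv2.cvtColor(d["img"],cv2.COLOR_RGB2HSV)
    m=cv2.inRange(h,(55,60,25),(95,255,255))
    uv=np.argwhere(m)[:,::-1]
    if cam=="top":
        P=fx(ray(d,uv,z)); uv=uv[(abs(P[:,0])<.12)&(P[:,1]>-.22)&(P[:,1]<.23)]
        m2=np.zeros_like(m); m2[uv[:,1],uv[:,0]]=255
        m2=cv2.morphologyEx(m2,cv2.MORPH_CLOSE,np.ones((9,9))); uv=np.argwhere(m2)[:,::-1]
    P=fx(ray(d,uv,z))*1000
    return d,cv2.minAreaRect(P.astype(np.float32)),P
E
python3 - <<'E'
from h import *
d,r,P=board("top"); print("top",r,len(P))
d,r,P=board("wrist")
# near (+x) edge: max x per y bin
for a in range(-170,-30,15):
    q=P[(P[:,1]>a)&(P[:,1]<a+15)]
    if len(q)>20: print(a,np.percentile(q[:,0],99).round(1))
print("y",P[:,1].min(),P[:,1].max()); s=sense(); print(fx(s["tcp_pos"]),s["tcp_pos"],s["wrist_force"])
E
```

```text
top ((-7.322093963623047, -92.07640075683594), (83.93950653076172, 95.43416595458984), 1.7876555919647217) 717
-170 43.4
-155 45.0
-140 44.4
-125 43.7
-110 44.2
-95 43.6
-80 44.7
-65 43.5
-50 42.9
y -296.60851699062107 76.55494845145724
[[ 0.0580796  -0.10918565]] [ 0.59035643 -0.134422   -0.00240528] [-1.10300623 -1.07386688  0.26033511]
```

Emit:
step_arm --increments '[[[0, 0, 0, 0.4, 0, 0, 0.68], [0, 0, 0, 0.9, 0, 0.5, 0.68], [0, 0, 0, 0.9, 0, 2, 0.68], [0, 0, 0, 0.5, -0.5, 3.5, 0.68], [0, 0, -1.4, 0, -1, 4.5, 0.68], [0, 0, -2.8, -0.6, -1.6, 5, 0.68], [0, 0, -4.2, -1.2, -2.4, 5, 0.68], [0, 0, -5.6, -1.8, -3, 5, 0.68], [0, 0, -7, -2.2, -3.4, 5, 0.68], [0, 0, -8.4, -2.2, -3.4, 5, 0.68], [0, 0, -9.8, -2.2, -3.4, 5, 0.68], [0, 0, -11.2, -2.2, -3.4, 5, 0.68]]]'

```text
time: 15.3
tcp_pos: [0.5241, -0.2363, 0.1475]
ee_rot: [-180.0, -0.0, 110.2]
wrist_force: [1.6, -0.3, -0.6]
width: 0.68
grasp_force: 0.0
```

Emit:
step_arm --increments '[[[0, 0, -1.4, 0, 0, 0, 0.68], [0, 0, -2.8, 0, 0, 0, 0.68], [0, 0, -3.8, 0, 0, 0, 0.68], [0, 0, -3.8, 0, 0, 0, 0.68]]]'

```text
time: 15.7
tcp_pos: [0.5244, -0.236, 0.1475]
ee_rot: [-180.0, -0.0, 87.8]
wrist_force: [0.5, 0.7, -0.1]
width: 0.678
grasp_force: 0.0
```

```bash
python3 - <<'E'
from h import *
s=sense(); print(s["tcp_pos"],s["ee_rot"],fx(s["tcp_pos"]),s["joint_positions"])
d,r,P=board("top"); print("top",r,len(P))
d,r,P=board("side");P=P[(abs(P[:,0])<120)&(abs(P[:,1]+80)<130)]; print("side",cv2.minAreaRect(P.astype(np.float32)),len(P))
d,r,P=board("wrist"); P=P[(abs(P[:,0])<120)&(abs(P[:,1]+80)<130)];print("wrist",cv2.minAreaRect(P.astype(np.float32)),len(P))
crop(d,0,0,640,400,1.25,"pics/w7.png")
E
```

```text
[ 0.52437386 -0.23599105  0.14745336] [-1.79956648e+02 -1.55006750e-02  8.78165582e+01] [[-0.00359183 -0.21342868]] [ 17.53091483  40.22649579   3.59288354 102.38594235  -3.80957803
  37.55041754  21.11595379]
top ((-1.2433242797851562, -100.54473876953125), (95.46554565429688, 113.1661605834961), 1.5156927108764648) 1301
side ((-1.6037483215332031, -96.21865844726562), (96.39035034179688, 121.32704162597656), 0.008803843520581722) 608
wrist ((-4.252689361572266, -107.982177734375), (96.94959259033203, 106.0495834350586), 0.34188634157180786) 8701
```

Emit:
step_arm --increments '[[[0, 0, 0, 0, 0, -1.5, 0.68], [0, 0, 0, 0, 0, -3, 0.68], [0, 0, 0, 0, 0, -4.3, 0.68], [0, 0, 0, 0, 0, -4.8, 0.68], [0, 0, 0, 0, 0, -4.98, 0.68], [0, 0, 0, 0, 0, -4.98, 0.68]]]'

```text
time: 16.45
tcp_pos: [0.525, -0.2369, -0.0013]
ee_rot: [180.0, 0.0, 87.8]
wrist_force: [0.3, 0.3, -0.1]
width: 0.68
grasp_force: 0.0
```

Emit:
step_arm --increments '[[[0, 0, 0, 0.03, 0.6, 0, 0.68], [0, 0, 0, 0.04, 0.9, 0, 0.68], [0, 0, 0, 0.05, 1.1, 0, 0.68], [0, 0, 0, 0.06, 1.3, 0, 0.68], [0, 0, 0, 0.07, 1.6, 0, 0.68], [0, 0, 0, 0.08, 2.0, 0, 0.68], [0, 0, 0, 0.1, 2.4, 0, 0.68], [0, 0, 0, 0.11, 2.8, 0, 0.68], [0, 0, 0, 0.13, 3.2, 0, 0.68], [0, 0, 0, 0.14, 3.5, 0, 0.68], [0, 0, 0, 0.15, 3.7, 0, 0.68], [0, 0, 0, 0.15, 3.8, 0, 0.68]]]'

```text
time: 17.65
tcp_pos: [0.529, -0.1217, -0.0018]
ee_rot: [-180.0, -0.0, 87.9]
wrist_force: [-0.7, -2.4, 0.1]
width: 0.677
grasp_force: 0.7
```

```bash
python3 - <<'E'
from h import *
s=sense(); print(s["tcp_pos"],s["ee_rot"],fx(s["tcp_pos"]),s["wrist_force"])
d,r,P=board("wrist"); P=P[(abs(P[:,0])<100)&(P[:,1]<150)&(P[:,1]>-150)];print("wrist",cv2.minAreaRect(P.astype(np.float32)),len(P))
y0=P[:,1].min()
for a in (20,45,70,90):
    q=P[abs(P[:,1]-y0-a)<6]; print(a,np.percentile(q[:,0],[.5,99.5]).round(1) if len(q) else "")
for a in (-40,-20,0,20,40):
    q=P[abs(P[:,0]-a)<6]; print("rear",a,np.percentile(q[:,1],.5).round(1) if len(q) else "")
E
```

```text
[ 0.52904232 -0.12165695 -0.00182812] [-1.79993801e+02 -1.54591585e-02  8.78572477e+01] [[-0.00371528 -0.09899937]] [-0.66245071 -2.36436798  0.11259071]
wrist ((9.666526794433594, -47.583892822265625), (127.26408386230469, 134.8614959716797), 0.25506851077079773) 32001
20 [-46.6  31.3]
45 [-53.2  43.6]
70 [-53.2  43.3]
90 [-53.3  43.4]
rear -40 -88.6
rear -20 -87.9
rear 0 -87.8
rear 20 -87.7
rear 40 -87.6
```

Emit:
step_arm --increments '[[[0, 0, 0, 0.04, 0.3, 0, 0.68], [0, 0, 0, 0.09, 0.6, 0, 0.68], [0, 0, 0, 0.14, 0.9, 0, 0.68], [0, 0, 0, 0.18, 1.15, 0, 0.68], [0, 0, 0, 0.22, 1.35, 0, 0.68], [0, 0, 0, 0.24, 1.5, 0, 0.68], [0, 0, 0, 0.26, 1.6, 0, 0.68], [0, 0, 0, 0.26, 1.6, 0, 0.68]]]'

```text
time: 18.5
tcp_pos: [0.5369, -0.0739, -0.0018]
ee_rot: [180.0, -0.0, 87.8]
wrist_force: [0.4, 0.5, 1.0]
width: 0.681
grasp_force: 0.0
```

```bash
python3 - <<'E'
from h import *
s=sense(); print(s["tcp_pos"],s["ee_rot"],fx(s["tcp_pos"]),s["wrist_force"])
d,r,P=board("wrist"); P=P[(abs(P[:,0])<100)&(P[:,1]<200)&(P[:,1]>-100)]
y0=P[:,1].min()
for a in (45,60,75,90,100):
    q=P[abs(P[:,1]-y0-a)<6]; print(a,np.percentile(q[:,0],[.5,99.5]).round(1) if len(q) else "")
for a in (-40,-20,0,20,40):
    q=P[abs(P[:,0]-a)<6]; print("rear",a,np.percentile(q[:,1],[.5,99.5]).round(1) if len(q) else "")
E
```

```text
[ 0.53692001 -0.07387057 -0.00180476] [ 1.79997805e+02 -2.76585061e-02  8.78461492e+01] [[ 0.00215442 -0.05092502]] [0.36153052 0.49790714 1.03991407]
45 
60 [-46.9  49.3]
75 [-47.2  49.6]
90 [-47.6  49.4]
100 [-47.2  49.3]
rear -40 [-40.   67.4]
rear -20 [-39.4  42.3]
rear 0 [-39.3  42.5]
rear 20 [-38.6  67.6]
rear 40 [-39.6  67.7]
```

Emit:
step_arm --increments '[[[0, 0, 0, 0, -0.6, 0, 0.5], [0, 0, 0, 0, -0.9, 1, 0], [0, 0, 1.4, -0.05, -0.9, 2.5, 0], [0, 0, 2.8, -0.07, -0.9, 3.5, 0], [0, 0, 4.2, -0.07, -0.9, 3.5, 0], [0, 0, 5.6, -0.07, -0.9, 3.5, 0], [0, 0, 7, -0.07, -0.9, 3.5, 0], [0, 0, 8.4, -0.07, -0.9, 3.5, 0], [0, 0, 9.8, -0.07, -0.9, 3.5, 0], [0, 0, 11.2, -0.07, -0.9, 3.5, 0], [0, 0, 12.6, -0.07, -0.9, 3.5, 0], [0, 0, 14, -0.07, -0.9, 3.5, 0]]]' --squeeze 10

```text
time: 19.75
tcp_pos: [0.5345, -0.102, 0.1033]
ee_rot: [-180.0, -0.0, 172.1]
wrist_force: [-0.4, -0.8, 0.9]
width: 0.004
grasp_force: 0.0
```

Emit:
step_arm --increments '[[[0, 0, 1, 0, 0, -0.5, 0], [0, 0, 1, 0, 0, -1.5, 0], [0, 0, 1, 0, 0, -2.7, 0], [0, 0, 1, 0, 0, -3.2, 0], [0, 0, 1, 0, 0, -3.45, 0], [0, 0, 1, 0, 0, -3.5, 0], [0, 0, 1, 0, 0, -3.5, 0]]]'

```text
time: 20.45
tcp_pos: [0.5352, -0.1017, -0.0012]
ee_rot: [-180.0, 0.1, 177.8]
wrist_force: [-0.1, -0.7, -0.0]
width: 0.006
grasp_force: 0.0
```

Emit:
step_arm --increments '[[[0, 0, 0, 0.02, 0.4, 0, 0], [0, 0, 0, 0.03, 0.7, 0, 0], [0, 0, 0, 0.04, 0.95, 0, 0], [0, 0, 0, 0.05, 1.2, 0, 0], [0, 0, 0, 0.06, 1.45, 0, 0], [0, 0, 0, 0.07, 1.7, 0, 0], [0, 0, 0, 0.08, 1.9, 0, 0], [0, 0, 0, 0.085, 2.1, 0, 0], [0, 0, 0, 0.09, 2.2, 0, 0], [0, 0, 0, 0.09, 2.2, 0, 0]]]'

```text
time: 21.45
tcp_pos: [0.5375, -0.0345, -0.0018]
ee_rot: [179.9, 0.0, 177.9]
wrist_force: [-0.0, 0.1, 0.5]
width: 0.007
grasp_force: 0.0
```

```bash
python3 - <<'E'
from h import *
s=sense(); print(s["tcp_pos"],s["ee_rot"],fx(s["tcp_pos"]),s["wrist_force"])
d,r,P=board("wrist"); P=P[(abs(P[:,0])<70)&(P[:,1]<200)&(P[:,1]>-60)]
print(len(P),P.min(0),P.max(0))
for a in range(-40,50,10):
    q=P[abs(P[:,0]-a)<4]; print("x",a,np.percentile(q[:,1],[.5,99.5]).round(1) if len(q) else "")
for a in range(0,120,12):
    q=P[abs(P[:,1]-a)<4]; print("y",a,np.percentile(q[:,0],[.5,99.5]).round(1) if len(q) else "")
E
```

```text
[ 0.53747248 -0.03448896 -0.00184524] [1.79941343e+02 3.92318979e-03 1.77864850e+02] [[ 0.00105727 -0.01155482]] [-0.03517271  0.05782475  0.45393992]
18267 [-51.69177824 -45.85540983] [ 69.83745799 174.25450811]
x -40 [  2.2 120.2]
x -30 [  2.  120.7]
x -20 [  1.9 120.9]
x -10 [  2.2 121.2]
x 0 [  4.  125.8]
x 10 [  7.5 146.2]
x 20 [ 10.8 151.8]
x 30 [-27.9 161.2]
x 40 [  9.6 164. ]
y 0 [-49.2  10.1]
y 12 [-49.7  21.5]
y 24 [-50.2  28.9]
y 36 [-50.3  23.6]
y 48 [-50.3  20. ]
y 60 [-50.4  23.8]
y 72 [-50.4  27.6]
y 84 [-50.5  27.5]
y 96 [-50.6  23.6]
y 108 [-50.6  28. ]
```

Emit:
step_arm --increments '[[[0, 0, 0, 0.01, 0.3, 0, 0], [0, 0, 0, 0.025, 0.6, 0, 0], [0, 0, 0, 0.04, 0.9, 0, 0], [0, 0, 0, 0.05, 1.2, 0, 0], [0, 0, 0, 0.06, 1.5, 0, 0], [0, 0, 0, 0.075, 1.8, 0, 0], [0, 0, 0, 0.085, 2.05, 0, 0], [0, 0, 0, 0.095, 2.3, 0, 0], [0, 0, 0, 0.1, 2.5, 0, 0], [0, 0, 0, 0.11, 2.65, 0, 0], [0, 0, 0, 0.11, 2.7, 0, 0], [0, 0, 0, 0.11, 2.7, 0, 0]]]'

```text
time: 22.7
tcp_pos: [0.5409, 0.0458, -0.0017]
ee_rot: [180.0, 0.0, 177.8]
wrist_force: [-0.3, 0.3, 0.9]
width: 0.004
grasp_force: 0.0
```

Emit:
step_arm --increments '[[[0, 0, 0, 0, 0.04, 0, 0], [0, 0, 0, 0, 0.08, 0, 0], [0, 0, 0, 0.01, 0.12, 0, 0], [0, 0, 0, 0.01, 0.12, 0, 0]]]'

```text
time: 23.1
tcp_pos: [0.5412, 0.0493, -0.0017]
ee_rot: [180.0, 0.0, 177.8]
wrist_force: [1.0, -0.3, -0.2]
width: 0.006
grasp_force: 0.0
```

```bash
python3 - <<'E'
from h import *
s=sense(); print(s["tcp_pos"],s["ee_rot"],fx(s["tcp_pos"]),s["wrist_force"])
d,r,P=board("wrist",.032); P=P[(abs(P[:,0])<70)&(P[:,1]<215)&(P[:,1]>20)]
for a in range(-40,50,10):
    q=P[abs(P[:,0]-a)<4]; print("x",a,np.percentile(q[:,1],[.5,99.5]).round(1) if len(q) else "")
for a in range(80,215,15):
    q=P[abs(P[:,1]-a)<4]; print("y",a,np.percentile(q[:,0],[.5,99.5]).round(1) if len(q) else "")
E
```

```text
[ 0.54116866  0.04934969 -0.00173286] [1.79969069e+02 1.57120451e-02 1.77808952e+02] [[0.00123941 0.07236507]] [ 0.99653351 -0.28091829 -0.1806971 ]
x -40 [ 85.2 202.8]
x -30 [ 85.  203.1]
x -20 [ 85.  203.2]
x -10 [ 85.1 203.4]
x 0 [ 86.8 203.4]
x 10 [ 83.4 203.4]
x 20 [ 87.9 203.4]
x 30 [ 42.4 203.7]
x 40 [ 97.6 143.9]
y 80 [-6.8 18.6]
y 95 [-50.9  29.3]
y 110 [-51.6  51.7]
y 125 [-50.5  25.1]
y 140 [-50.6  23.6]
y 155 [-50.6  32.1]
y 170 [-50.7  32.7]
y 185 [-50.8  31.5]
y 200 [-50.3  32.6]
```

Emit:
step_arm --increments '[[[0, 0, 0, 0, 0.03, 0, 0], [0, 0, 0, 0, 0.06, 0, 0], [0, 0, 0, 0, 0.09, 0, 0], [0, 0, 0, 0, 0.09, 0, 0]]]'

```text
time: 23.55
tcp_pos: [0.541, 0.0516, -0.0017]
ee_rot: [-180.0, -0.0, 177.8]
wrist_force: [-0.1, -0.2, 0.8]
width: 0.008
grasp_force: 0.3
```

```bash
python3 - <<'E'
from h import *
s=sense(); print(fx(s["tcp_pos"]),s["wrist_force"])
d,r,P=board("wrist",.032); P=P[(abs(P[:,0])<70)&(P[:,1]<215)&(P[:,1]>20)]
for a in (-40,-30,-20,20): 
    q=P[abs(P[:,0]-a)<4]; print("x",a,np.percentile(q[:,1],[.5,99.5]).round(1))
for a in (110,155,185):
    q=P[abs(P[:,1]-a)<4]; print("y",a,np.percentile(q[:,0],.5).round(1))
E
```

```text
[[0.0009851  0.07460308]] [-0.10964026 -0.2481607   0.80905281]
x -40 [ 85.5 203. ]
x -30 [ 85.3 203.3]
x -20 [ 85.2 203.4]
x 20 [ 84.1 203.5]
y 110 -50.9
y 155 -50.4
y 185 -50.5
```

Emit:
step_arm --increments '[[[0, 0, 0, 0, -0.5, 0, 0], [0, 0, 0, 0, -1, 1, 0], [0, 0, 0, -0.5, -2, 2.5, 0], [0, 0, 0, -1, -3, 4, 0], [0, 0, 0, -2, -4, 5, 0], [0, 0, 0, -2, -4.5, 5, 0], [0, 0, 0, -2, -4.5, 5, 0]]]'

```text
time: 24.3
tcp_pos: [0.4796, -0.0889, 0.1497]
ee_rot: [-179.8, 0.1, 177.4]
wrist_force: [0.9, 0.3, -0.8]
width: 0.007
grasp_force: 0.0
```

```bash
python3 - <<'E'
from h import *
t=get_image("top");s=get_image("side")
p=proj(s,[[.543,.17,.03]])[0].astype(int);x,y=p
i=cv2.resize(s["img"][y-60:y+90,x-70:x+60],(433,500),interpolation=3)
j=cv2.resize(t["img"][150:260,145:225],(364,500),interpolation=3)
k=cv2.resize(t["img"][150:260,225:305],(364,500),interpolation=3)
q=np.hstack([i,cv2.resize(t["img"][155:255,145:305],(364,228),interpolation=3) if 0 else np.vstack([cv2.resize(t["img"][155:265,150:310],(364,250),interpolation=3),cv2.resize(t["img"][165:225,235:322],(364,250),interpolation=3)])])
cv2.imwrite("pics/end.png",q[:,:,::-1])
d,r,P=board("top",.032);print(r,sense()["tcp_pos"])
E
```

```text
((0.8164443969726562, 146.9841766357422), (117.70165252685547, 97.2930679321289), 89.8244857788086) [ 0.48121146 -0.0830858   0.14797093]
```

View pics/end.png

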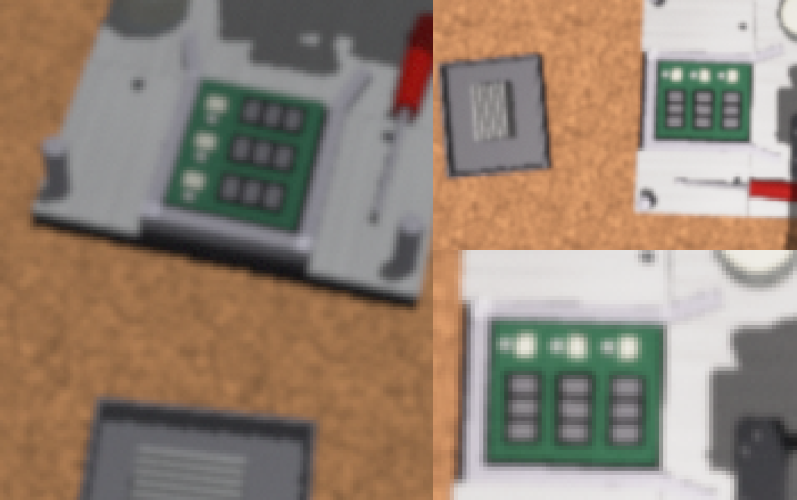

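The board shows square in the nest and the sink stands fins-up in the tray. I'll check by triangulation that the rear edge is down.

```bash
python3 - <<'E'
from h import *
C=[]
for n in("top","side"):
    d=get_image(n); h=cv2.cvtColor(d["img"],cv2.COLOR_RGB2HSV); m=cv2.inRange(h,(55,60,25),(95,255,255))
    uv=np.argwhere(m)[:,::-1]; P=fx(ray(d,uv,.032)); uv=uv[(abs(P[:,0])<.075)&(abs(P[:,1]-.147)<.075)]
    k=np.zeros_like(m);k[uv[:,1],uv[:,0]]=255;k=cv2.morphologyEx(k,cv2.MORPH_CLOSE,np.ones((9,9)));uv=np.argwhere(k)[:,::-1]
    hull=cv2.convexHull(uv.astype(np.int32)); q=cv2.approxPolyN(hull,4,ensure_convex=True).reshape(-1,2).astype(float)
    P=fx(ray(d,q,.032)); o=np.argsort(np.arctan2(P[:,1]-P[:,1].mean(),P[:,0]-P[:,0].mean())); C.append((d,q[o])); print(n,(P[o]*1000).round(1).tolist())
M=[np.diag([1,1,1])@np.array([[d["fx"],0,d["cx"]],[0,d["fy"],d["cy"]],[0,0,1]])@np.c_[d["R"],d["t"]] for d,_ in C]
X=cv2.triangulatePoints(M[0],M[1],C[0][1].T,C[1][1].T);X=(X[:3]/X[3]).T
print(np.c_[fx(X),X[:,2]].round(4))
E
```

```text
top [[-46.7, 88.2], [49.6, 88.8], [48.7, 206.0], [-47.7, 204.9]]
side [[-47.5, 90.5], [47.6, 91.7], [49.2, 205.7], [-48.8, 207.2]]
[[-0.047   0.0883  0.0291]
 [ 0.0491  0.0889  0.0281]
 [ 0.0489  0.2059  0.0324]
 [-0.0481  0.2053  0.0289]]
```

```bash
python3 -c "from plant import job_done; print(job_done())"
```

```text
the job is handed in; nothing more can be done
None
```

The heat sink is standing fins up on the tray floor, and the display board lies flat and square in the nest (all four corners triangulated level to about 4 mm). The arm went nowhere near the meter, jar, screwdriver or spool, and I handed the job in at about 25 s of the 72 s allowed.

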